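# Gauge two sanding bobbins and sort them

## Robot

A 7-joint arm with a two-finger parallel gripper is mounted at the origin on the work surface. World frame = base frame: x ahead of the robot, y to its left, z up, the work surface at z = 0. Lengths are in m, angles in rad, forces in N, time in s.
With the tool pointing down it reaches from about 0.4 to 0.85 m from the base axis. Payload 4.4 kg.
Tool frame: the origin (TCP) lies at the very end of the fingers, on their centre line; the grasp point (between the pads) lies env.grip_point_offset behind it (env.grip_point_offset is the distance from the TCP to the grasp point, in m); z points along the fingers, y is the line along which they close (so a half turn about z gives the same grasp; the last joint's range is limited). The gripper opens to 94 mm and grips with 3 to 60 N. Pads are 16 mm wide; open, the fingers measure 119 mm over their backs; the gripper's body (75 mm by 177 mm) begins 78 mm behind the grasp point.
Start: joints at [1.246, 0.628, 0.038, 1.517, -0.027, 0.996, -0.02], TCP at [0.166, -0.628, 0.205] pointing down, gripper open.
Joint ranges: [-3.06, 3.06], [-0.37, 2.12], [-1.25, 1.32], [0.18, 2.47], [-1.1, 4.24], [0.23, 1.98], [-2.94, 2.94]. Speed limits (rad/s): [2.57, 2.57, 3.14, 3.14, 3.14, 3.14, 3.14].

## Interface

Orientations are given as [roll, pitch, yaw] about the fixed x, y, z axes, in that order (R = Rz(yaw) Ry(pitch) Rx(roll)).
In Python, from workcell import env gives the robot as it stands. The module is installed in compiled form; this text tells all that it offers.
- The arm moves only by the tool carry_out, never from a script. Its argument "plan" is a list of rows, each an object of numbers: "x", "y", "z": the shift along the tool's x, y, z in cm; "twist": the turn about the tool's z in degrees. In form: [{"x": .., "y": .., "z": .., "twist": ..}, ...]. A call has exactly 8 rows; each row shifts and turns the commanded pose from where the row before left it, along the tool's axes as they then stand; what a row does not reach is not made up. A row lasts 1/8 s, in which the tool goes at most 62.5 mm and 10.7 degrees, less where a joint would pass 70% of its speed; a pose out of reach is approached as far as the arm can. A call is refused whole if a number of a shift passes 6.25 or a number of a turn 10.7, either way. A call with a gripper value outside its range is refused whole. "hand" is the finger opening in cm, from 0 to 9.4, set as the call begins (left out, the last holds). The fingers move at their own pace and stop on an object; the grip force is fixed at half the most. Time passes only in rows, so rows that do not move let the fingers close, or fill a call up. It gives the time, the measured TCP pose, the force, the opening and the grip force at its end, in the units of the state.
- env.sense(): the state, without advancing time (a new reading comes with each control period).
- env.capture(name): name is "scene" or "top"; returns the picture (384x512x3 uint8, red, green, blue); there is no depth.
- env.get_calibration(name): a dict with "K" (3x3 intrinsics, pixels), "R" (3x3) and "t" (3): a world point X has camera coordinates R X + t. Camera axes: x right, y down, z forward; pixel columns grow to the right and rows downward; lengths in m; the calibration is good to about 2 mm. A picture is of the moment at which its call begins. get_calibration takes no time and is no camera call.
- env.sign_off(): hands the job in; it is judged then, once.
Trained networks look in the newest picture that a camera, given by its name, has taken for a name from the list of things; names that differ only in an ending like _2 or _b are one class to them, and where a whole thing is asked for, a point or a joint stands for the part that bears it (a point fixed in the world has none). Each returns a list of dicts, best first, with "conf" (0 to 1); they miss things now and then, are a little off and sometimes report something else, mostly with a low value. They report only what shows in the picture. A call takes as long as a camera call. They do not tell look-alikes from the thing itself.
- env.outline_of(camera, query): "pixels" (384x512 bool, what is visible of it) and "xy" ([column, row] in pixels, amid what is visible of it).
The state is a dict: "t": time; "joints": joint angles; "joint_velocities": joint speeds; "joint_torque": joint torques, N m; "tcp_pos": TCP position; "tool_rot": TCP orientation; "wrist_force": force on the tool from outside, world axes, zero at the start; "moment": the same for the moment, N m; "gripper_width": finger opening in m; "grip_force": force on a finger pad.
Only numpy, scipy, OpenCV 4.12 (cv2) and the standard library are available. Lean on these libraries where they do the work, as an engineer would, in place of code of your own. Each camera call takes 0.05 s, during which the arm holds its last target. There are 200 camera calls.

## Task

Try the two loose wooden sanding bobbins on the upright gauge pin, one after the other and without forcing them: lower each over the pin until it sits on the gauge's foot or stops by itself at the pin's tip, let it rest there a moment, and put it where it belongs before trying the next. Stand the bobbin that goes fully down on the round mark of the tag reader with its metal tag squarely facing the reader's block, and stand the one that will not go down upright in the empty bay of the plywood tray. Leave the bobbin already in the tray, the jar, the glue bottle and the screwdriver where they are.

Things in the scene. Friction and masses are not known exactly. Their poses are not given: they have to be found in the camera images.
- bobbin_a: Pale wooden sanding bobbin: upright tube 90 mm tall, 56 mm diameter, bored through, any yaw, about 0.15 kg. The bore is 29 mm (slides fully down the pin) or 22 mm (stops at the pin's tip); trying it shows which. bobbin_a and bobbin_b: one of each. Origin: centre of its lower end, z up; +x points out through its aluminium tag plate (22 mm wide, 40 mm tall, mid-height, 4 mm proud).
- bobbin_b: Pale wooden sanding bobbin: upright tube 90 mm tall, 56 mm diameter, bored through, any yaw, about 0.15 kg. The bore is 29 mm (slides fully down the pin) or 22 mm (stops at the pin's tip); trying it shows which. bobbin_a and bobbin_b: one of each. Origin: centre of its lower end, z up; +x points out through its aluminium tag plate (22 mm wide, 40 mm tall, mid-height, 4 mm proud).
- tag_a (a point): Middle of the outer face of bobbin_a's tag plate: 32 mm along bobbin_a's +x from its axis, 45 mm above its lower end.
- tag_b (a point): The same point on bobbin_b's tag plate.
- bobbin_o: Pale wooden sanding bobbin: upright tube 90 mm tall, 56 mm diameter, bored through, any yaw, about 0.15 kg. Earlier reject standing in the tray's +y bay; leave it. Origin: centre of its lower end, z up; +x points out through its aluminium tag plate (22 mm wide, 40 mm tall, mid-height, 4 mm proud).
- gauge: Fixed gauge: grey round foot 90 mm across and 25 mm thick with an upright steel pin of 26 mm diameter, 65 mm tall above the foot; the pin's top 10 mm taper to 18 mm diameter. Origin: under the centre of the foot, z up.
- gauge_seat (a point): On the pin's axis at the top face of the gauge's foot (25 mm above the bench): the lower end of a bobbin that fits comes here.
- pin_tip (a point): Centre of the top of the gauge pin, 90 mm above the bench. A bobbin that does not fit stops with its lower end about 5 mm below this point.
- reader: Fixed tag reader, any yaw. Origin: on the bench under the centre of its dark round mark (66 mm across). Aluminium plate 12 mm thick, x from -50 to 95 mm, y from -50 to 50 mm; on it a black block, x from 52 to 92 mm, 85 mm wide in y, top 110 mm above the bench, with a glass window facing the mark.
- reader_spot (a point): Centre of the round mark, on the plate's top face, 12 mm above the bench; x points from the mark to the reader's block: the tag (bobbin's +x) must point this way.
- tray: Fixed open plywood tray, at any yaw, 120 mm (x) by 200 mm (y), 40 mm tall, walls and floor 5 mm; a cross wall 35 mm tall at y = 0 makes two bays, each 110 x 92 mm inside. Origin: under its centre.
- tray_bay (a point): Centre of the floor of the empty bay (the -y bay of the tray), 5 mm above the bench; axes as the tray's.
- jar: Bystander: glass jar with a paper label and steel cap, 64 mm diameter, 90 mm tall, standing between robot and gauge. Origin: centre of its underside.
- glue_bottle: Bystander: white plastic bottle, 60 mm diameter, 180 mm tall, standing beyond the gauge. Origin: centre of its underside.
- screwdriver: Bystander: screwdriver 200 mm long with a wooden handle, lying on the bench to the far left, its top 26 mm above the bench. Origin: under the middle of its length, x from handle to tip.
Things that resemble listed ones, but are neither listed nor needed, are in the scene too. What is meant by the reader is not purple, and is the larger of those in its own colour. What is shaped like the bobbin_a but pink is not meant.

How it is judged:
By the outcome, as a careful person would: the job done as asked, in the order asked, and still so for the second after the job is handed in, with the robot touching nothing.
It also fails if it takes over 67 s, if anything falls off the work surface, if the arm or the gripper's body presses on something with over 40 N, if the wrist force passes 120 N, or if a joint passes its speed limit or range.

## Working session

There is one attempt and no reset: what is moved stays moved. The work goes in short steps, Python scripts to look and compute and a tool call to move; the robot and the scene stay as the last step left them, time stands still between calls to the robot, and variables do not carry over. Pictures are saved under pics/ and viewed, at most 10 in all, crops included, and the job is handed in when it is done.

Besides the shell and the picture viewer there is one more tool, called after ">>>" by a JSON object that holds its "api" and its "payload", one argument or row to a line. carry_out: Moves the arm, as the interface text tells. Its arguments: {"type":"object","properties":{"plan":{"type":"array","items":{"type":"object","properties":{"x":{"type":"number"},"y":{"type":"number"},"z":{"type":"number"},"twist":{"type":"number"}}}},"hand":{"type":"number"}},"required":["plan"]}

```bash
mkdir -p pics; ls; python3 - <<'E'
from workcell import env
import cv2,numpy as np
ims=[]
for n in("scene","top"):
    im=env.capture(n); cv2.imwrite(f"pics/{n}0.png",im[:,:,::-1]); c=env.get_calibration(n); print(n,np.round(c["K"],1).tolist(),np.round(c["R"],3).tolist(),np.round(c["t"],3).tolist())
    for q in("bobbin_a","gauge","reader","tray","jar","glue_bottle"):
        print(q,[(np.round(d["xy"]).tolist(),round(d["conf"],2),int(d["pixels"].sum())) for d in env.outline_of(n,q)])
print(env.grip_point_offset,env.sense())
E
```

```text
pics
scene [[415.2, 0.0, 251.9], [0.0, 415.2, 190.4], [0.0, 0.0, 1.0]] [[0.839, 0.544, -0.009], [0.443, -0.692, -0.57], [-0.317, 0.474, -0.822]] [-0.448, -0.149, 1.453]
bobbin_a [([183.0, 292.0], 0.9, 648), ([188.0, 239.0], 0.89, 551), ([258.0, 164.0], 0.82, 406), ([224.0, 158.0], 0.58, 448), ([173.0, 319.0], 0.45, 3226)]
gauge [([281.0, 221.0], 0.75, 722)]
reader [([236.0, 117.0], 0.89, 1061), ([312.0, 105.0], 0.69, 435), ([290.0, 143.0], 0.66, 1231)]
tray [([169.0, 319.0], 0.84, 3170), ([189.0, 239.0], 0.2, 565)]
jar [([245.0, 200.0], 0.89, 575)]
glue_bottle [([310.0, 267.0], 0.94, 848)]
top [[355.0, 0.0, 256.2], [0.0, 355.0, 190.0], [0.0, 0.0, 1.0]] [[-0.008, -1.0, -0.007], [-0.992, 0.008, -0.127], [0.127, 0.006, -0.992]] [0.059, 0.524, 1.226]
bobbin_a [([326.0, 212.0], 0.79, 246), ([221.0, 206.0], 0.74, 209), ([362.0, 191.0], 0.58, 342), ([236.0, 239.0], 0.56, 217)]
gauge [([262.0, 164.0], 0.57, 462)]
reader [([177.0, 266.0], 0.8, 1198), ([177.0, 201.0], 0.74, 1129), ([125.0, 206.0], 0.62, 489), ([295.0, 118.0], 0.26, 427)]
tray [([376.0, 189.0], 0.89, 1724)]
jar [([266.0, 198.0], 0.68, 262)]
glue_bottle [([292.0, 116.0], 0.59, 406), ([223.0, 208.0], 0.18, 216)]
0.0188 {'t': 0.7, 'joints': array([ 1.24621881,  0.6283747 ,  0.03851459,  1.51741373, -0.02701758,
        0.99630264, -0.0199677 ]), 'joint_velocities': array([ 0.00024464, -0.0002198 ,  0.00084307, -0.00059392, -0.00015178,
       -0.00140002,  0.00095942]), 'joint_torque': array([-6.16891430e-04, -5.49437857e+01,  1.14240468e+00, -1.86910272e+01,
       -5.23779402e-02,  1.57155970e-02,  2.72417822e-06]), 'tcp_pos': array([ 0.16636031, -0.62835905,  0.20549069]), 'tool_rot': array([ 3.14157330e+00, -4.38725203e-05,  2.58763153e-01]), 'wrist_force': array([ 0.11435118, -0.81395387,  1.15270045]), 'moment': array([ 0.06009319, -0.0049616 ,  0.02506035]), 'grip_force': 0.0, 'gripper_width': 0.09418575316294873}
```

```bash
python3 - <<'E'
import cv2
for n in("scene","top"):
    im=cv2.imread(f"pics/{n}0.png")
    c=im[60:360,110:410] if n=="scene" else im[70:310,90:410]
    cv2.imwrite(f"pics/{n}0c.png",cv2.resize(c,None,fx=2 if n=="scene" else 2.5,fy=2 if n=="scene" else 2.5,interpolation=3))
E
```

```text
(no output)
```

View pics/scene0c.png

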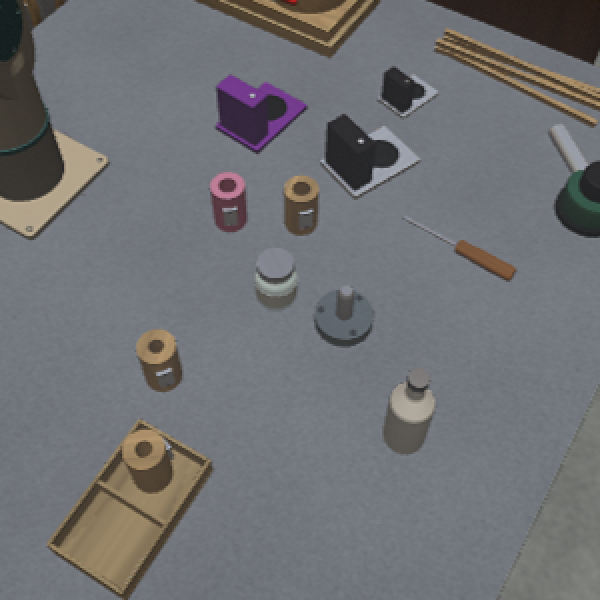

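View pics/top0c.png

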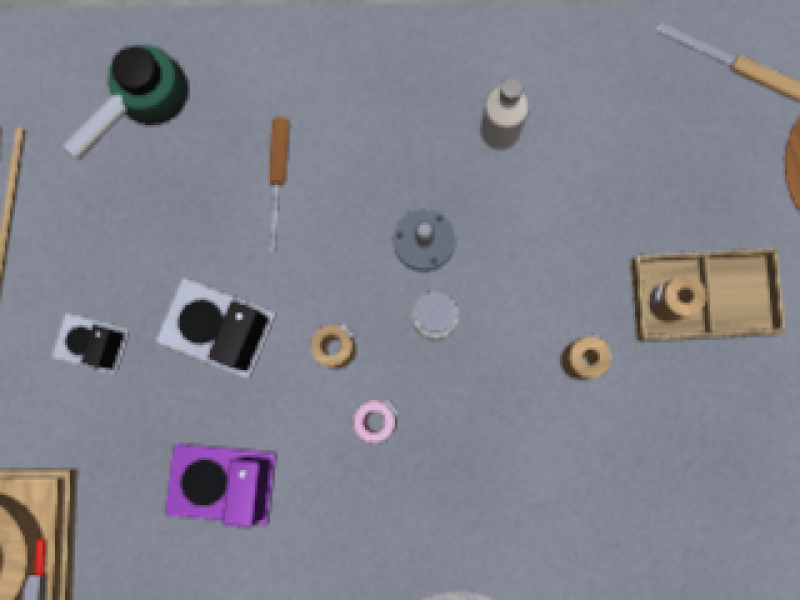

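```bash
cat > h.py <<'E'
import numpy as np,cv2
from scipy.optimize import minimize
from workcell import env
C={n:env.get_calibration(n) for n in("scene","top")}
def proj(n,X):
    c=C[n]; p=(np.atleast_2d(X)@np.array(c["R"]).T+c["t"])@np.array(c["K"]).T
    return p[:,:2]/p[:,2:]
def cyl(r,z0,z1,r1=None):
    a=np.linspace(0,2*np.pi,32,endpoint=False)
    return np.vstack([np.c_[q*np.cos(a),q*np.sin(a),0*a+z] for z,q in((z0,r),(z1,r1 or r))])
def box(x0,x1,y0,y1,z0,z1): return np.array([[x,y,z] for x in(x0,x1) for y in(y0,y1) for z in(z0,z1)])
M=dict(bobbin=[cyl(.028,0,.09),box(.02,.032,-.011,.011,.025,.065)],gauge=[cyl(.045,0,.025),cyl(.013,0,.09,.009)],
 reader=[box(-.05,.095,-.05,.05,0,.012),box(.052,.092,-.0425,.0425,0,.11)],tray=[box(-.06,.06,-.1,.1,0,.04)],
 jar=[cyl(.032,0,.09)],glue=[cyl(.03,0,.13),cyl(.013,.13,.18)])
S=4
def pose(m,p):
    c,s=np.cos(p[3]),np.sin(p[3]); return m@np.array([[c,s,0],[-s,c,0],[0,0,1]])+p[:3]
def render(n,parts,p):
    im=np.zeros((384*S,512*S),np.uint8)
    for m in parts:
        h=cv2.convexHull(((proj(n,pose(m,p))+.5)*S).astype(np.float32)); cv2.fillConvexPoly(im,np.round(h).astype(int),255)
    return cv2.resize(im,(512,384),interpolation=cv2.INTER_AREA)/255.
def fit(parts,masks,p0,free):
    best=None
    def f(v):
        p=np.array(p0,float); p[free]=v
        e=0
        for n,m in masks.items():
            r=render(n,parts,p); e+=np.abs(r-m).sum()/m.sum()
        return e
    v0=np.array(p0,float)[free]
    step=np.array([.015,.015,.01,.3])[free]
    for _ in range(3):
        o=minimize(f,v0,method="Nelder-Mead",options=dict(initial_simplex=np.vstack([v0]+[v0+np.eye(len(v0))[i]*step[i] for i in range(len(v0))]),xatol=1e-4,fatol=1e-4)); v0=o.x; step=step/2
    p=np.array(p0,float); p[free]=v0
    return p,o.fun
def ground(n,px,z):
    c=C[n];R=np.array(c["R"]);o=-R.T@c["t"];d=R.T@np.linalg.solve(c["K"],[px[0],px[1],1]); return o+d*(z-o[2])/d[2]
def mask(n,q,px):
    D=[d for d in env.outline_of(n,q)]
    d=min(D,key=lambda d:np.hypot(*(np.array(d["xy"])-px))) if D else None
    return d["pixels"].astype(float) if d is not None and np.hypot(*(np.array(d["xy"])-px))<12 else None
E
python3 - <<'E'
from h import *
T=dict(bobL=("bobbin_a","bobbin",(261,162),(223,208),[0]),bobR=("bobbin_a","bobbin",(189,240),(325,212),[0]),bobO=("bobbin_a","bobbin",(184,290),(363,190),[0]),
 gauge=("gauge","gauge",(281,219),(260,165),[0]),reader=("reader","reader",(290,143),(176,200),[-1.4,-1.6,-1.9]),tray=("tray","tray",(170,317),(375,187),[0.05,-.1]),
 jar=("jar","jar",(245,200),(265,196),[0]),glue=("glue_bottle","glue",(310,267),(292,116),[0]))
for n in C: env.capture(n)
out={}
for k,(q,m,ps,pt,yaws) in T.items():
    ms={n:mask(n,q,np.array(px)) for n,px in(("scene",ps),("top",pt))}
    ms={n:v for n,v in ms.items() if v is not None}
    h=.045 if m!="tray" else .02
    g=ground("top",pt,h)
    fr=[0,1,2]+([3] if len(yaws)>1 else [])
    if len(ms)<2: fr.remove(2)
    b=min((fit(M[m] if m!="bobbin" else M[m][:1],ms,[g[0],g[1],0,y],fr) for y in yaws),key=lambda r:r[1])
    print(k,list(ms),np.round(b[0],4),round(b[1],3)); out[k]=b[0]
    p1={n:fit(M[m] if m!="bobbin" else M[m][:1],{n:v},[*b[0][:2],0,b[0][3]],[0,1])[0][:2].round(4).tolist() for n,v in ms.items()}; print("   z=0 each",p1)
np.savez("p.npz",**out)
E
```

```text
bobL ['scene', 'top'] [0.4598 0.1656 0.0047 0.    ] 0.419
   z=0 each {'scene': [0.4575, 0.1693], 'top': [0.4611, 0.1671]}
bobR ['scene', 'top'] [ 0.4398 -0.1805  0.0062  0.    ] 0.215
   z=0 each {'scene': [0.4347, -0.1791], 'top': [0.4417, -0.1794]}
bobO ['scene', 'top'] [ 0.5211 -0.3081  0.0081  0.    ] 0.261
   z=0 each {'scene': [0.5166, -0.3068], 'top': [0.5225, -0.3081]}
gauge ['scene', 'top'] [0.6153 0.0412 0.009  0.    ] 0.182
   z=0 each {'scene': [0.6114, 0.0436], 'top': [0.6192, 0.0433]}
reader ['scene', 'top'] [ 0.499   0.3608  0.0078 -1.9363] 0.178
   z=0 each {'scene': [0.4945, 0.3673], 'top': [0.5018, 0.3631]}
tray ['scene', 'top'] [ 0.5314 -0.3614  0.0087  0.0413] 0.5
   z=0 each {'scene': [0.5276, -0.3604], 'top': [0.5331, -0.3607]}
jar ['scene', 'top'] [ 0.5013  0.0269 -0.0024  0.    ] 0.319
   z=0 each {'scene': [0.498, 0.0279], 'top': [0.502, 0.0274]}
glue ['scene', 'top'] [ 0.7791 -0.0707  0.0017  0.    ] 0.345
   z=0 each {'scene': [0.7783, -0.0702], 'top': [0.7845, -0.071]}
```

```bash
sed -i 's/(proj(n,pose(m,p))+.5)\*S/(proj(n,pose(m,p)))*S/' h.py; python3 - <<'E'
from h import *
T=dict(bobL=("bobbin_a","bobbin",(261,162),(223,208)),bobR=("bobbin_a","bobbin",(189,240),(325,212)),
 gauge=("gauge","gauge",(281,219),(260,165)),reader=("reader","reader",(290,143),(176,200)),tray=("tray","tray",(170,317),(375,187)))
P=np.load("p.npz"); im={n:env.capture(n) for n in C}
out={}
for k,(q,m,ps,pt) in T.items():
    ms={n:mask(n,q,np.array(px)) for n,px in(("scene",ps),("top",pt))}
    parts=M[m][:1] if m=="bobbin" else M[m]
    p0=P[k].copy(); p0[2]=0; fr=[0,1]+([3] if m in("reader","tray") else [])
    p1={n:fit(parts,{n:v},p0,fr) for n,v in ms.items()}
    if m=="tray": p1={n:fit([box(-.06,.06,-.1,.1,0,.04),cyl(.028,.005,.095)+[.0,.05,0]],{n:v},p0,fr) for n,v in ms.items()}
    print(k,{n:(r[0].round(4).tolist(),round(r[1],3)) for n,r in p1.items()}, "joint z",fit(parts,ms,p0,[0,1,2]+fr[2:])[0].round(4))
    p=sum(r[0] for r in p1.values())/len(p1); out[k]=p
    if m=="bobbin":
        for n in C:
            hsv=cv2.cvtColor(im[n],cv2.COLOR_RGB2HSV); mk=cv2.dilate(ms[n],np.ones((3,3)))>0
            lo=(mk&(hsv[...,1]<70)).astype(float)
            r=render(n,[cyl(.028,0,.09)],p1[n][0]) # restrict to the cylinder zone
            lo*=cv2.dilate(r,np.ones((3,3)))>0
            sc=[]
            for y in np.radians(np.arange(-180,180,3)):
                pp=p1[n][0].copy();pp[3]=y
                rr=render(n,[box(.031,.032,-.011,.011,.025,.065)],pp); sc.append(np.abs(rr-lo).sum())
            i=np.argsort(sc)[:4]; print("  tag",n,lo.sum(),[(int(-180+3*j),round(sc[j],1)) for j in i])
np.savez("p2.npz",**out)
v=[]
s=im["scene"]
for (x,y) in((261,162),(189,240)): v.append(cv2.resize(s[y-22:y+26,x-24:x+24,::-1],(390,390),interpolation=cv2.INTER_CUBIC))
cv2.imwrite("pics/tags.png",np.hstack(v))
E
```

```text
bobL {'scene': ([0.457, 0.1702, 0.0, 0.0], np.float64(0.116)), 'top': ([0.4585, 0.1663, 0.0, 0.0], np.float64(0.195))} joint z [0.4591 0.1658 0.005  0.    ]
  tag scene 188.0 [(-45, np.float64(132.6)), (-42, np.float64(133.9)), (-39, np.float64(136.1)), (-48, np.float64(138.1))]
  tag top 143.0 [(-111, np.float64(131.8)), (-108, np.float64(131.9)), (-117, np.float64(132.1)), (-129, np.float64(132.6))]Traceback (most recent call last):
  File "<stdin>", line 10, in <module>
  File "h.py", line 34, in fit
    o=minimize(f,v0,method="Nelder-Mead",options=dict(initial_simplex=np.vstack([v0]+[v0+np.eye(len(v0))[i]*step[i] for i in range(len(v0))]),xatol=1e-4,fatol=1e-4)); v0=o.x; step=step/2
    res = _minimize_neldermead(fun, x0, args, callback, bounds=bounds,
                               **options)
    fsim[k] = func(sim[k])
              ~~~~^^^^^^^^
    fx = function(np.copy(x), *(wrapper_args + args))
  File "h.py", line 29, in f
    r=render(n,parts,p); e+=np.abs(r-m).sum()/m.sum()
                                   ~^~
TypeError: unsupported operand type(s) for -: 'float' and 'NoneType'
```

```bash
cat >> h.py <<'E'
def mask_try(n,q,px,k=4):
    for _ in range(k):
        m=mask(n,q,np.array(px))
        if m is not None: return m
        env.capture(n)
E
cat > meas.py <<'E'
from h import *
T=dict(bobL=("bobbin_a","bobbin",(261,162),(223,208)),bobR=("bobbin_a","bobbin",(189,240),(325,212)),
 gauge=("gauge","gauge",(281,219),(260,165)),reader=("reader","reader",(290,143),(176,200)),tray=("tray","tray",(170,317),(375,187)))
P=np.load("p.npz"); im={n:env.capture(n) for n in C}
out={};mm={}
for k,(q,m,ps,pt) in T.items():
    ms={n:mask_try(n,q,px) for n,px in(("scene",ps),("top",pt))}
    ms={n:v for n,v in ms.items() if v is not None}
    parts=M[m][:1] if m=="bobbin" else M[m]
    if m=="tray": parts=[box(-.06,.06,-.1,.1,0,.04),cyl(.028,.005,.095)+[.0,.05,0]]
    p0=P[k].copy(); p0[2]=0; fr=[0,1]+([3] if m in("reader","tray") else [])
    p1={n:fit(parts,{n:v},p0,fr) for n,v in ms.items()}
    print(k,{n:(r[0].round(4).tolist(),float(round(r[1],3))) for n,r in p1.items()}, "joint z",fit(parts,ms,p0,[0,1,2]+fr[2:])[0].round(4))
    out[k]=sum(r[0] for r in p1.values())/len(p1)
    for n in ms: mm[k+"_"+n]=ms[n]
np.savez("p2.npz",**out); np.savez("m.npz",**mm)
s=im["scene"]; cv2.imwrite("pics/s1.png",s[:,:,::-1]); cv2.imwrite("pics/t1.png",im["top"][:,:,::-1])
v=[cv2.resize(s[y-22:y+26,x-24:x+24,::-1],(390,390),interpolation=cv2.INTER_CUBIC) for x,y in((261,162),(189,240))]
cv2.imwrite("pics/tags.png",np.hstack(v)); print(env.sense()["t"])
E
python3 meas.py
```

```text
bobL {'scene': ([0.4563, 0.1697, 0.0, 0.0], 0.293), 'top': ([0.4594, 0.1672, 0.0, 0.0], 0.181)} joint z [ 0.4586  0.1677 -0.0044  0.    ]
bobR {'scene': ([0.439, -0.1806, 0.0, 0.0], 0.043), 'top': ([0.4392, -0.1791, 0.0, 0.0], 0.127)} joint z [ 0.4393 -0.1803 -0.001   0.    ]
gauge {'scene': ([0.6135, 0.0428, 0.0, 0.0], 0.063), 'top': ([0.6164, 0.04, 0.0, 0.0], 0.086)} joint z [0.6151 0.041  0.0038 0.    ]
reader {'scene': ([0.4971, 0.3669, 0.0, -1.8909], 0.129), 'top': ([0.4998, 0.3622, 0.0, -1.9533], 0.041)} joint z [ 0.4994  0.362   0.0022 -1.9437]
tray {'scene': ([0.5296, -0.3602, 0.0, 0.0374], 0.209), 'top': ([0.5302, -0.362, 0.0, 0.0416], 0.208)} joint z [ 0.5299 -0.3612  0.0013  0.037 ]
2.6
```

View pics/tags.png

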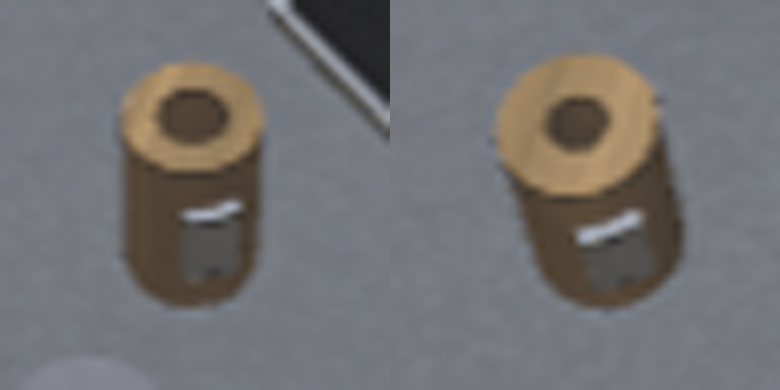

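```bash
python3 - <<'E'
from h import *
B=dict(L=([.4567,.1698],(263.2,166.0),(263.1,174.5)),R=([.439,-.1805],(192.1,246.1),(194.0,252.7)))
for k,(c,a,b) in B.items():
    for px,z in((a,.065),(b,.025)):
        d=ground("scene",px,z)[:2]-c; print(k,z,np.hypot(*d).round(4),np.degrees(np.arctan2(d[1],d[0])).round(1))
    # predicted curve for yaw scan: mismatch in px using model points
    best=min((np.hypot(*(proj("scene",[c[0]+r*np.cos(y),c[1]+r*np.sin(y),z])[0]-px)),y) if 0 else (sum(np.hypot(*(proj("scene",[c[0]+r*np.cos(y),c[1]+r*np.sin(y),z])[0]-px)) for px,z,r in((a,.065,.03),(b,.025,.032))),y) for y in np.radians(np.arange(-180,180,1)))
    print(k,best[0],np.degrees(best[1]))
E
```

```text
L 0.065 0.0302 -39.7
L 0.025 0.0338 -41.3
L 0.5723868912714627 -40.0
R 0.065 0.0294 -33.9
R 0.025 0.0301 -33.7
R 0.7825378858264898 -34.0
```

```bash
cat > plan.py <<'E'
# usage: plan.py x y z yawdeg nrows [nstill]: rows in tool axes to reach a target
import sys,numpy as np
from workcell import env
x,y,z,yaw=map(float,sys.argv[1:5]); n=int(sys.argv[5]); st=int(sys.argv[6]) if len(sys.argv)>6 else 0
s=env.sense(); p=np.array(s["tcp_pos"]); w=s["tool_rot"][2]
print("now",p.round(4),np.degrees(s["tool_rot"]).round(1),"q",s["joints"].round(2),"F",s["wrist_force"].round(1))
T=np.array([x,y,z]); dy=np.degrees((np.radians(yaw)-w+np.pi)%(2*np.pi)-np.pi)
dy=[d for d in (dy,dy-360,dy+360)][0]
for i in range(n):
    k=n-i; d=(T-p)/k; c,sn=np.cos(w),np.sin(w)
    X=np.array([c,sn,0]);Y=np.array([sn,-c,0])
    a=np.round(100*np.array([d@X,d@Y,-d[2]]),2 if k<=2 else 1); tw=np.round(-dy/k,1); 
    p=p+(X*a[0]+Y*a[1])/100-np.array([0,0,a[2]/100]); w-=np.radians(tw); dy+=tw
    print(f'x {a[0]} y {a[1]} z {a[2]} tw {tw}')
print("end",p.round(4),np.degrees(w).round(1))
E
python3 plan.py 0.439 -0.180 0.17 146 15
```

```text
now [ 0.1664 -0.6284  0.2055] [180.   -0.   14.8] q [ 1.25  0.63  0.04  1.52 -0.03  1.   -0.02] F [-0.5 -0.5  0. ]
x 2.5 y -2.4 z 0.2 tw -8.7
x 2.9 y -2.0 z 0.2 tw -8.7
x 3.1 y -1.6 z 0.2 tw -8.8
x 3.3 y -1.1 z 0.2 tw -8.7
x 3.5 y -0.5 z 0.2 tw -8.8
x 3.5 y -0.0 z 0.3 tw -8.7
x 3.5 y 0.5 z 0.2 tw -8.8
x 3.3 y 1.0 z 0.3 tw -8.7
x 3.1 y 1.5 z 0.2 tw -8.8
x 2.9 y 2.0 z 0.3 tw -8.7
x 2.5 y 2.4 z 0.2 tw -8.8
x 2.1 y 2.8 z 0.3 tw -8.7
x 1.7 y 3.1 z 0.2 tw -8.8
x 1.22 y 3.3 z 0.27 tw -8.7
x 0.7 y 3.45 z 0.28 tw -8.8
end [ 0.439 -0.18   0.17 ] 146.0
```

>>> {"api": "carry_out", "payload": {
  "hand": 9.4,
  "plan": [
    {"x":2.5,"y":-2.4,"z":0.2,"twist":-8.7},
    {"x":2.9,"y":-2.0,"z":0.2,"twist":-8.7},
    {"x":3.1,"y":-1.6,"z":0.2,"twist":-8.8},
    {"x":3.3,"y":-1.1,"z":0.2,"twist":-8.7},
    {"x":3.5,"y":-0.5,"z":0.2,"twist":-8.8},
    {"x":3.5,"y":0,"z":0.3,"twist":-8.7},
    {"x":3.5,"y":0.5,"z":0.2,"twist":-8.8},
    {"x":3.3,"y":1.0,"z":0.3,"twist":-8.7}
  ]
}}

```text
t: 3.6
tcp_pos: [0.312, -0.3883, 0.1877]
tool_rot: [3.141, 0.001, 1.484]
wrist_force: [0.5, 0.0, 0.0]
gripper_width: 0.0941
grip_force: 0.0
```

>>> {"api": "carry_out", "payload": {
  "plan": [
    {"x":3.1,"y":1.5,"z":0.2,"twist":-8.8},
    {"x":2.9,"y":2.0,"z":0.3,"twist":-8.7},
    {"x":2.5,"y":2.4,"z":0.2,"twist":-8.8},
    {"x":2.1,"y":2.8,"z":0.3,"twist":-8.7},
    {"x":1.7,"y":3.1,"z":0.2,"twist":-8.8},
    {"x":1.2,"y":3.3,"z":0.3,"twist":-8.7},
    {"x":0.7,"y":3.4,"z":0.3,"twist":-8.8},
    {"x":0,"y":0,"z":0,"twist":0}
  ]
}}

```text
t: 4.6
tcp_pos: [0.4403, -0.178, 0.1697]
tool_rot: [3.14, 0.001, 2.554]
wrist_force: [-0.2, -0.4, 0.7]
gripper_width: 0.0944
grip_force: 0.0
```

```bash
python3 plan.py 0.439 -0.180 0.05 146 5; python3 - <<'E'
from workcell import env
import cv2,numpy as np
a=env.capture("scene")[:,:,::-1];b=env.capture("top")[:,:,::-1]
cv2.imwrite("pics/g1.png",np.hstack([cv2.resize(a[170:300,120:250],(390,390),interpolation=2),cv2.resize(b[150:280,260:390],(390,390),interpolation=2)]))
E
```

```text
now [ 0.4403 -0.178   0.1697] [179.9   0.  146.3] q [ 0.76  0.49 -0.61  2.02  0.41  0.75  0.88] F [-0.2 -0.4  0.7]
x 0.0 y -0.0 z 2.4 tw 0.1
x -0.0 y -0.1 z 2.4 tw 0.1
x -0.0 y -0.0 z 2.4 tw 0.0
x -0.0 y -0.07 z 2.38 tw 0.1
x -0.0 y -0.07 z 2.39 tw 0.0
end [ 0.439 -0.18   0.05 ] 146.0
```

View pics/g1.png

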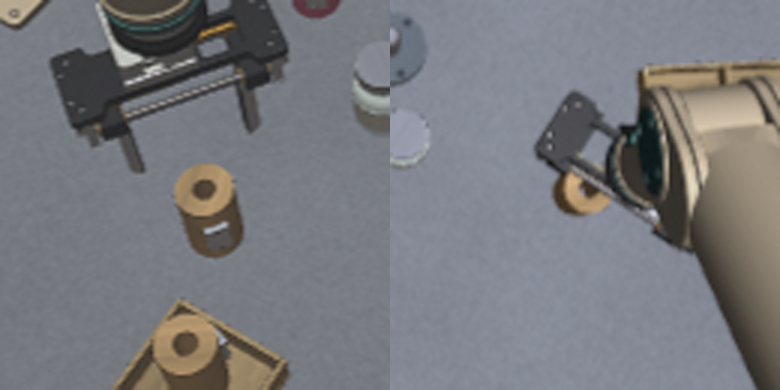

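```bash
python3 - <<'E'
from h import *
t=np.array([.4403,-.178,.1697]);w=np.radians(146.3);Y=np.array([np.sin(w),-np.cos(w),0])
print(proj("scene",[t,t+.05*Y,t-.05*Y]))
E
```

```text
[[184.45029838 218.06078455]
 [202.43244338 211.55854463]
 [166.10355296 224.69486187]]
```

>>> {"api": "carry_out", "payload": {
  "plan": [
    {"x":0,"y":-0.1,"z":2.4,"twist":0},
    {"x":0,"y":-0.1,"z":2.4,"twist":0},
    {"x":0,"y":0,"z":2.4,"twist":0},
    {"x":0,"y":0,"z":2.4,"twist":0},
    {"x":0,"y":0,"z":2.4,"twist":0},
    {"x":0,"y":0,"z":0,"twist":0},
    {"x":0,"y":0,"z":0,"twist":0},
    {"x":0,"y":0,"z":0,"twist":0}
  ]
}}

```text
t: 5.7
tcp_pos: [0.4383, -0.1828, 0.0504]
tool_rot: [3.141, 0.002, 2.548]
wrist_force: [-0.7, -0.2, -0.4]
gripper_width: 0.0943
grip_force: 0.0
```

>>> {"api": "carry_out", "payload": {
  "hand": 4,
  "plan": [
    {"x":0,"y":0,"z":0,"twist":0},
    {"x":0,"y":0,"z":0,"twist":0},
    {"x":0,"y":0,"z":0,"twist":0},
    {"x":0,"y":0,"z":0,"twist":0},
    {"x":0,"y":0,"z":0,"twist":0},
    {"x":0,"y":0,"z":0,"twist":0},
    {"x":0,"y":0,"z":0,"twist":0},
    {"x":0,"y":0,"z":0,"twist":0}
  ]
}}

```text
t: 6.7
tcp_pos: [0.438, -0.1819, 0.0495]
tool_rot: [3.141, 0.0, 2.549]
wrist_force: [1.3, 1.3, 1.3]
gripper_width: 0.0561
grip_force: 30.0
```

>>> {"api": "carry_out", "payload": {
  "plan": [
    {"x":0,"y":0,"z":-1,"twist":0},
    {"x":0,"y":0,"z":-2.4,"twist":0},
    {"x":0,"y":0,"z":-2.4,"twist":0},
    {"x":0,"y":0,"z":-2.4,"twist":0},
    {"x":0,"y":0,"z":-2.4,"twist":0},
    {"x":0,"y":0,"z":-2.4,"twist":0},
    {"x":0,"y":0,"z":0,"twist":0},
    {"x":0,"y":0,"z":0,"twist":0}
  ]
}}

```text
t: 7.7
tcp_pos: [0.4367, -0.1823, 0.1789]
tool_rot: [-3.141, -0.001, 2.548]
wrist_force: [0.0, 0.7, -1.2]
gripper_width: 0.0568
grip_force: 30.0
```

```bash
python3 plan.py 0.615 0.0415 0.18 120 7
```

```text
now [ 0.4367 -0.1823  0.1789] [-1.80e+02 -1.00e-01  1.46e+02] q [ 0.78  0.48 -0.63  2.01  0.4   0.77  0.89] F [ 0.   0.7 -1.2]
x -0.3 y 4.1 z -0.0 tw 3.7
x -0.1 y 4.1 z -0.0 tw 3.7
x 0.2 y 4.1 z -0.0 tw 3.7
x 0.5 y 4.0 z -0.0 tw 3.7
x 0.7 y 4.0 z -0.0 tw 3.7
x 0.99 y 3.98 z -0.06 tw 3.8
x 1.25 y 3.91 z -0.05 tw 3.7
end [0.615  0.0415 0.18  ] 120.0
```

>>> {"api": "carry_out", "payload": {
  "plan": [
    {"x":-0.3,"y":4.1,"z":0,"twist":3.7},
    {"x":-0.1,"y":4.1,"z":0,"twist":3.7},
    {"x":0.2,"y":4.1,"z":0,"twist":3.7},
    {"x":0.5,"y":4.0,"z":0,"twist":3.7},
    {"x":0.7,"y":4.0,"z":0,"twist":3.7},
    {"x":1.0,"y":4.0,"z":0,"twist":3.8},
    {"x":1.2,"y":3.9,"z":0,"twist":3.7},
    {"x":0,"y":0,"z":0,"twist":0}
  ]
}}

```text
t: 8.7
tcp_pos: [0.6166, 0.0458, 0.1778]
tool_rot: [3.142, -0.003, 2.1]
wrist_force: [-0.3, -0.4, -2.2]
gripper_width: 0.0566
grip_force: 30.0
```

```bash
cat > held.py <<'E'
from h import *
import sys
s=env.sense(); t=np.array(s["tcp_pos"]); w=s["tool_rot"][2]
print(t.round(4),np.degrees(s["tool_rot"]).round(1))
im={}
for n in C: im[n]=env.capture(n)
for n in C:
    px=proj(n,t-[0,0,.01])[0]
    D=[d for d in env.outline_of(n,"bobbin_a")]
    print(n,"expect",px.round(1),[(np.round(d["xy"],1).tolist(),round(float(d["conf"]),2),int(d["pixels"].sum())) for d in D])
    D=[d for d in D if np.hypot(*(np.array(d["xy"])-px))<25]
    if D:
        m=D[0]["pixels"].astype(float); r=fit([cyl(.028,0,.09)],{n:m},[t[0],t[1],t[2]-.05,0],[0,1]); print("  fit",r[0].round(4),r[1])
v=[]
for n in C:
    x,y=proj(n,t-[0,0,.04])[0].astype(int); v.append(cv2.resize(im[n][max(y-40,0):y+40,x-40:x+40,::-1],(395,395),interpolation=cv2.INTER_CUBIC))
cv2.imwrite(f"pics/{sys.argv[1]}.png",np.hstack(v))
E
python3 held.py h1; python3 plan.py 0.615 0.0415 0.15 120 4
```

```text
[0.6166 0.0458 0.1778] [180.   -0.2 120.3]
scene expect [285.5 189.3] [([220.1, 160.7], 0.94, 484), ([182.9, 291.6], 0.61, 643), ([258.0, 174.8], 0.45, 91)]
top expect [258.4 156.1] [([256.1, 158.5], 0.54, 33), ([227.0, 206.4], 0.52, 150)]
  fit [0.5847 0.0591 0.1278 0.    ] 9.386690433749257
now [0.615  0.0399 0.1785] [-179.8    0.   120. ] q [ 0.17  0.64 -0.46  1.63  0.34  0.94  0.11] F [-0.4  0.3 -1.6]
x 0.0 y 0.0 z 0.7 tw -0.0
x 0.0 y 0.0 z 0.7 tw -0.0
x 0.07 y 0.04 z 0.72 tw -0.0
x 0.07 y 0.04 z 0.73 tw -0.0
end [0.615  0.0415 0.15  ] 120.0
```

View pics/h1.png

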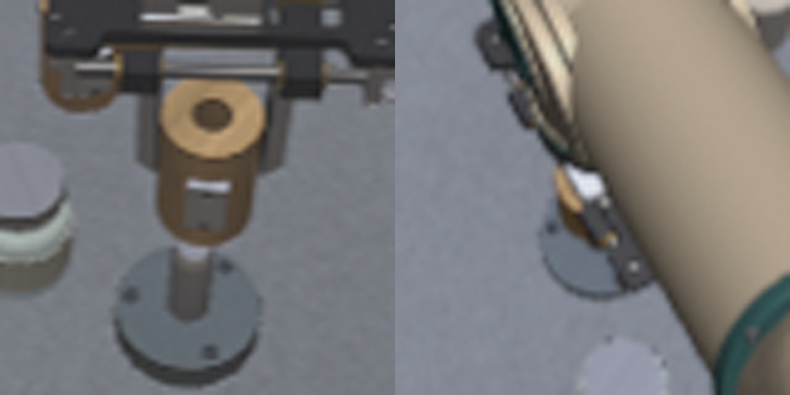

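```bash
cat > col.py <<'E'
from h import *
import sys
s=env.sense(); t=np.array(s["tcp_pos"]); print(t.round(4),np.degrees(s["tool_rot"]).round(2),s["wrist_force"].round(1))
n="scene"; im=env.capture(n); cv2.imwrite("pics/last.png",im[:,:,::-1])
zb=t[2]-.05 if len(sys.argv)<2 else float(sys.argv[1])
hsv=cv2.cvtColor(im,cv2.COLOR_RGB2HSV); p0=[t[0],t[1],zb,0]
roi=cv2.dilate(render(n,[cyl(.028,0,.09)],p0),np.ones((11,11)))>0
top=roi&(hsv[...,1]>80)&(hsv[...,2]>125)&(hsv[...,0]<25)
k,l,st,c=cv2.connectedComponentsWithStats(top.astype(np.uint8)); i=1+np.argmax(st[1:,4]); m=cv2.morphologyEx((l==i).astype(np.uint8),cv2.MORPH_CLOSE,np.ones((13,13))).astype(float)
a=np.linspace(0,2*np.pi,40); disc=np.c_[.028*np.cos(a),.028*np.sin(a),0*a+.09]
r=fit([disc],{n:m},p0,[0,1]); print("top-face fit",r[0].round(4),round(float(r[1]),3),"px",m.sum(),"free z",fit([disc],{n:m},p0,[0,1,2])[0].round(4))
# bottom edge from whole wood mask
w=roi&(hsv[...,1]>80)&(hsv[...,0]<25); k,l,st,c=cv2.connectedComponentsWithStats(w.astype(np.uint8)); i=1+np.argmax(st[1:,4]); m2=cv2.morphologyEx((l==i).astype(np.uint8),cv2.MORPH_CLOSE,np.ones((13,13))).astype(float)
r=fit([cyl(.028,0,.09)],{n:m2},p0,[0,1]); print("body fit",r[0].round(4),round(float(r[1]),3)); r=fit([cyl(.028,0,.09)],{n:m2},p0,[0,1,2]); print("body fit free z",r[0].round(4),round(float(r[1]),3))
# pin
g=(roi*0).astype(bool)
E
python3 col.py
```

```text
[0.615  0.0399 0.1785] [-179.84    0.    119.97] [-0.4  0.3 -1.6]
top-face fit [0.6152 0.0403 0.1285 0.    ] 0.12 px 258.0 free z [0.613  0.0449 0.1215 0.    ]
body fit [0.6146 0.0429 0.1285 0.    ] 0.142
body fit free z [0.5958 0.0803 0.0681 0.    ] 0.049
```

```bash
python3 - <<'E'
from h import *
v=[]
a=np.linspace(0,2*np.pi,60)
for n,f in(("scene","s1"),("top","t1")):
    im=cv2.imread(f"pics/{f}.png"); c=proj(n,[.615,.0415,.05])[0].astype(int); o=c-20; K=9.75
    big=cv2.resize(im[o[1]:o[1]+40,o[0]:o[0]+40],(390,390),interpolation=cv2.INTER_CUBIC)
    for r,z in((.009,.09),(.045,.025)):
        q=proj(n,np.c_[.6145+r*np.cos(a),.042+r*np.sin(a),0*a+z]); cv2.polylines(big,[np.round((q-o)*K).astype(int)],True,(0,0,255),1)
    v.append(big)
cv2.imwrite("pics/pin.png",np.hstack(v))
E
```

```text
(no output)
```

View pics/pin.png

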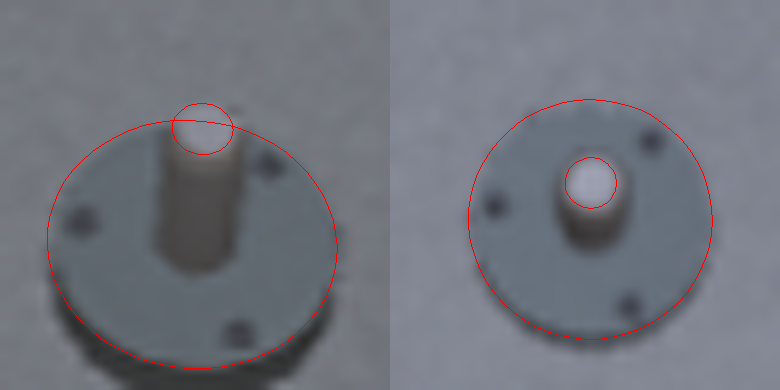

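>>> {"api": "carry_out", "payload": {
  "plan": [
    {"x":0.2,"y":0.06,"z":0.5,"twist":0},
    {"x":0,"y":0,"z":0.9,"twist":0},
    {"x":0,"y":0,"z":0.9,"twist":0},
    {"x":0,"y":0,"z":0.9,"twist":0},
    {"x":0,"y":0,"z":0.4,"twist":0},
    {"x":0,"y":0,"z":0,"twist":0},
    {"x":0,"y":0,"z":0,"twist":0},
    {"x":0,"y":0,"z":0,"twist":0}
  ]
}}

```text
t: 9.95
tcp_pos: [0.616, 0.0436, 0.1438]
tool_rot: [3.141, 0.0, 2.095]
wrist_force: [0.1, -0.1, -1.8]
gripper_width: 0.0564
grip_force: 30.0
```

```bash
python3 col.py
```

```text
[0.616  0.0436 0.1438] [1.7996e+02 2.0000e-02 1.2003e+02] [ 0.1 -0.1 -1.8]
top-face fit [0.6161 0.0435 0.0938 0.    ] 0.162 px 239.0 free z [0.5964 0.0849 0.0282 0.    ]
body fit [0.6155 0.0459 0.0938 0.    ] 0.14
body fit free z [0.5971 0.0835 0.0303 0.    ] 0.063
```

>>> {"api": "carry_out", "payload": {
  "plan": [
    {"x":-0.06,"y":-0.2,"z":0,"twist":0},
    {"x":0,"y":0,"z":0,"twist":0},
    {"x":0,"y":0,"z":0.2,"twist":0},
    {"x":0,"y":0,"z":0.2,"twist":0},
    {"x":0,"y":0,"z":0,"twist":0},
    {"x":0,"y":0,"z":0,"twist":0},
    {"x":0,"y":0,"z":0,"twist":0},
    {"x":0,"y":0,"z":0,"twist":0}
  ]
}}

```text
t: 11.0
tcp_pos: [0.6143, 0.042, 0.1396]
tool_rot: [3.141, 0.0, 2.095]
wrist_force: [0.7, 0.4, -1.5]
gripper_width: 0.0563
grip_force: 30.0
```

```bash
python3 - <<'E'
from workcell import env
for i in range(3):
    s=env.sense();print(s["tcp_pos"].round(4),s["wrist_force"].round(1)); env.capture("top")
E
```

```text
[0.6143 0.042  0.1396] [ 0.7  0.4 -1.5]
[0.6143 0.042  0.1395] [ 0.5  0.3 -0.3]
[0.6143 0.042  0.1396] [-0.   0.1 -1.5]
```

Well centred. Lower in small steps.

>>> {"api": "carry_out", "payload": {
  "plan": [
    {"x":0,"y":0,"z":0.15,"twist":0},
    {"x":0,"y":0,"z":0.15,"twist":0},
    {"x":0,"y":0,"z":0.15,"twist":0},
    {"x":0,"y":0,"z":0.1,"twist":0},
    {"x":0,"y":0,"z":0,"twist":0},
    {"x":0,"y":0,"z":0,"twist":0},
    {"x":0,"y":0,"z":0,"twist":0},
    {"x":0,"y":0,"z":0,"twist":0}
  ]
}}

```text
t: 12.15
tcp_pos: [0.6146, 0.0419, 0.1341]
tool_rot: [3.141, 0.0, 2.095]
wrist_force: [1.4, -0.3, -1.1]
gripper_width: 0.0568
grip_force: 30.0
```

>>> {"api": "carry_out", "payload": {
  "plan": [
    {"x":0,"y":0,"z":0.15,"twist":0},
    {"x":0,"y":0,"z":0.05,"twist":0},
    {"x":0,"y":0,"z":0,"twist":0},
    {"x":0,"y":0,"z":0,"twist":0},
    {"x":0,"y":0,"z":0,"twist":0},
    {"x":0,"y":0,"z":0,"twist":0},
    {"x":0,"y":0,"z":0,"twist":0},
    {"x":0,"y":0,"z":0,"twist":0}
  ]
}}

```text
t: 13.15
tcp_pos: [0.6148, 0.0419, 0.1333]
tool_rot: [3.141, 0.001, 2.095]
wrist_force: [-1.5, -0.9, 7.2]
gripper_width: 0.0562
grip_force: 30.0
```

>>> {"api": "carry_out", "payload": {
  "plan": [
    {"x":0,"y":0,"z":0,"twist":0},
    {"x":0,"y":0,"z":0,"twist":0},
    {"x":0,"y":0,"z":-0.5,"twist":0},
    {"x":0,"y":0,"z":-1.5,"twist":0},
    {"x":0,"y":0,"z":-2,"twist":0},
    {"x":0,"y":0,"z":-1.8,"twist":0},
    {"x":0,"y":0,"z":0,"twist":0},
    {"x":0,"y":0,"z":0,"twist":0}
  ]
}}

```text
t: 14.15
tcp_pos: [0.6138, 0.0418, 0.1896]
tool_rot: [-3.141, -0.0, 2.095]
wrist_force: [-0.1, 0.0, -0.8]
gripper_width: 0.0563
grip_force: 30.0
```

```bash
python3 - <<'E'
from h import *
v=[]
a=np.linspace(0,2*np.pi,60);p=[.530,-.361,0,.04]
for n,f in(("scene","s1"),("top","t1")):
    im=cv2.imread(f"pics/{f}.png"); c=proj(n,[.53,-.361,.02])[0].astype(int); o=c-40; K=4.9
    big=cv2.resize(im[o[1]:o[1]+80,o[0]:o[0]+80],(392,392),interpolation=cv2.INTER_CUBIC)
    R=lambda h:np.array([[-.06,-.1,h],[.06,-.1,h],[.06,.1,h],[-.06,.1,h]])
    for q in(R(.04),pose and np.array([[-.055,-.095,.005],[.055,-.095,.005],[.055,-.0025,.005],[-.055,-.0025,.005]])):
        cv2.polylines(big,[np.round((proj(n,pose(q,np.array(p)))-o)*K).astype(int)],True,(0,0,255),1)
    v.append(big)
rp=np.array([.499,.3635,0,-1.944])
for n,f in(("scene","s1"),("top","t1")):
    im=cv2.imread(f"pics/{f}.png"); c=proj(n,rp[:3])[0].astype(int); o=c-35; K=5.6
    big=cv2.resize(im[o[1]:o[1]+70,o[0]:o[0]+70],(392,392),interpolation=cv2.INTER_CUBIC)
    for q in(np.c_[.033*np.cos(a),.033*np.sin(a),0*a+.012],np.array([[-.05,-.05,.012],[.095,-.05,.012],[.095,.05,.012],[-.05,.05,.012]]),np.array([[.052,-.0425,.11],[.092,-.0425,.11],[.092,.0425,.11],[.052,.0425,.11]])):
        cv2.polylines(big,[np.round((proj(n,pose(q,rp))-o)*K).astype(int)],True,(0,0,255),1)
    v.append(big)
G=np.vstack([np.hstack(v[:2]),np.hstack(v[2:])]); cv2.imwrite("pics/ov.png",cv2.resize(G,(600,600),interpolation=cv2.INTER_AREA))
E
python3 plan.py .532 -.4095 .192 92 11
```

```text
now [0.6138 0.0418 0.1896] [-179.9   -0.   120. ] q [ 0.17  0.63 -0.47  1.63  0.33  0.96  0.12] F [-0.1  0.  -0.8]
x -3.2 y -2.7 z -0.0 tw 2.5
x -3.3 y -2.6 z -0.0 tw 2.6
x -3.4 y -2.4 z -0.0 tw 2.5
x -3.5 y -2.2 z -0.0 tw 2.6
x -3.6 y -2.1 z -0.0 tw 2.5
x -3.7 y -1.9 z -0.0 tw 2.6
x -3.8 y -1.8 z -0.0 tw 2.5
x -3.8 y -1.6 z -0.1 tw 2.6
x -3.9 y -1.4 z -0.0 tw 2.5
x -4.0 y -1.25 z -0.07 tw 2.6
x -4.05 y -1.07 z -0.07 tw 2.5
end [ 0.532  -0.4095  0.192 ] 92.0
```

View pics/ov.png

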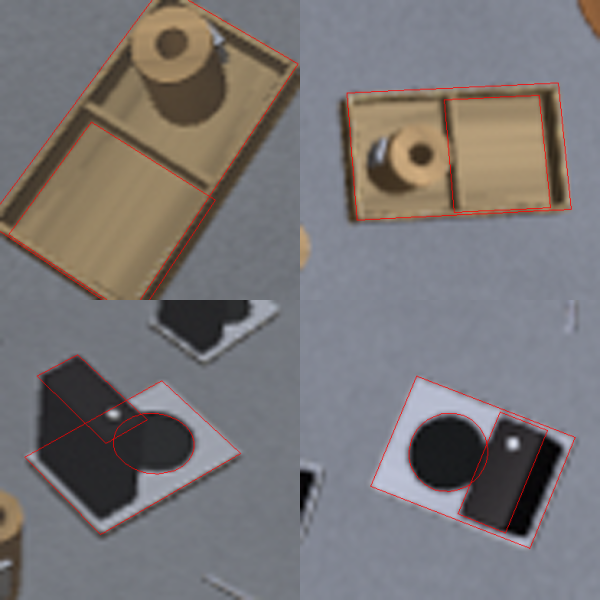

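>>> {"api": "carry_out", "payload": {
  "plan": [
    {"x":-3.2,"y":-2.7,"z":0,"twist":2.5},
    {"x":-3.3,"y":-2.6,"z":0,"twist":2.6},
    {"x":-3.4,"y":-2.4,"z":0,"twist":2.5},
    {"x":-3.5,"y":-2.2,"z":0,"twist":2.6},
    {"x":-3.6,"y":-2.1,"z":0,"twist":2.5},
    {"x":-3.7,"y":-1.9,"z":0,"twist":2.6},
    {"x":-3.8,"y":-1.8,"z":0,"twist":2.5},
    {"x":-3.8,"y":-1.6,"z":0,"twist":2.6}
  ]
}}

```text
t: 15.15
tcp_pos: [0.5536, -0.2872, 0.1889]
tool_rot: [-3.14, -0.001, 1.737]
wrist_force: [0.2, -0.4, -0.6]
gripper_width: 0.0565
grip_force: 30.0
```

>>> {"api": "carry_out", "payload": {
  "plan": [
    {"x":-3.9,"y":-1.4,"z":0,"twist":2.5},
    {"x":-4.0,"y":-1.25,"z":0,"twist":2.6},
    {"x":-4.05,"y":-1.1,"z":0,"twist":2.5},
    {"x":0,"y":0,"z":0,"twist":0},
    {"x":0,"y":0,"z":1.5,"twist":0},
    {"x":0,"y":0,"z":1.5,"twist":0},
    {"x":0,"y":0,"z":0,"twist":0},
    {"x":0,"y":0,"z":0,"twist":0}
  ]
}}

```text
t: 16.15
tcp_pos: [0.5326, -0.4087, 0.1599]
tool_rot: [3.142, -0.0, 1.607]
wrist_force: [0.0, -0.1, -1.0]
gripper_width: 0.0559
grip_force: 30.0
```

```bash
python3 plan.py .532 -.4095 .056 92 6; python3 col.py;
```

```text
now [ 0.5326 -0.4087  0.1599] [180.   -0.   92.1] q [ 0.8   0.72 -0.33  1.49  0.26  0.97  0.44] F [ 0.  -0.1 -1. ]
x -0.0 y -0.0 z 1.7 tw 0.0
x -0.0 y -0.0 z 1.7 tw 0.0
x -0.0 y -0.0 z 1.7 tw 0.0
x -0.0 y -0.0 z 1.8 tw 0.0
x -0.04 y -0.03 z 1.74 tw 0.0
x -0.04 y -0.03 z 1.75 tw 0.1
end [ 0.532  -0.4095  0.056 ] 92.0
[ 0.5326 -0.4087  0.1599] [ 1.800e+02 -2.000e-02  9.209e+01] [ 0.  -0.1 -1. ]
top-face fit [-0.6716  0.6283  0.1099  0.    ] 1.0 px 245.0 free z [-0.9374  0.7013 -0.0601  0.    ]
body fit [ 0.5526 -0.4299  0.1099  0.    ] 0.889
body fit free z [ 0.5506 -0.4297  0.1056  0.    ] 0.877
```

>>> {"api": "carry_out", "payload": {
  "plan": [
    {"x":0,"y":0,"z":1.8,"twist":0},
    {"x":-0.05,"y":-0.05,"z":2.2,"twist":0},
    {"x":0,"y":0,"z":2.2,"twist":0},
    {"x":0,"y":0,"z":2.2,"twist":0},
    {"x":0,"y":0,"z":1.3,"twist":0},
    {"x":0,"y":0,"z":0.4,"twist":0},
    {"x":0,"y":0,"z":0.3,"twist":0},
    {"x":0,"y":0,"z":0,"twist":0}
  ]
}}

```text
t: 17.2
tcp_pos: [0.5321, -0.41, 0.0565]
tool_rot: [3.141, 0.001, 1.606]
wrist_force: [0.2, -0.0, -1.5]
gripper_width: 0.0568
grip_force: 30.0
```

>>> {"api": "carry_out", "payload": {
  "plan": [
    {"x":0,"y":0,"z":0.1,"twist":0},
    {"x":0,"y":0,"z":0.1,"twist":0},
    {"x":0,"y":0,"z":0.1,"twist":0},
    {"x":0,"y":0,"z":0.05,"twist":0},
    {"x":0,"y":0,"z":0,"twist":0},
    {"x":0,"y":0,"z":0,"twist":0},
    {"x":0,"y":0,"z":0,"twist":0},
    {"x":0,"y":0,"z":0,"twist":0}
  ]
}}

```text
t: 18.2
tcp_pos: [0.5321, -0.4101, 0.0545]
tool_rot: [3.141, 0.001, 1.606]
wrist_force: [-2.3, 1.9, 9.5]
gripper_width: 0.0563
grip_force: 30.0
```

Seated on the floor. Release and rise.

>>> {"api": "carry_out", "payload": {
  "hand": 8.5,
  "plan": [
    {"x":0,"y":0,"z":0,"twist":0},
    {"x":0,"y":0,"z":0,"twist":0},
    {"x":0,"y":0,"z":0,"twist":0},
    {"x":0,"y":0,"z":0,"twist":0},
    {"x":0,"y":0,"z":0,"twist":0},
    {"x":0,"y":0,"z":-1,"twist":0},
    {"x":0,"y":0,"z":-3,"twist":0},
    {"x":0,"y":0,"z":-3,"twist":0}
  ]
}}

```text
t: 19.2
tcp_pos: [0.5318, -0.4098, 0.1238]
tool_rot: [3.141, -0.0, 1.606]
wrist_force: [1.0, -0.7, -0.1]
gripper_width: 0.0853
grip_force: 0.0
```

>>> {"api": "carry_out", "payload": {
  "hand": 9.4,
  "plan": [
    {"x":0,"y":0,"z":-3,"twist":0},
    {"x":0,"y":0,"z":-3,"twist":0},
    {"x":3,"y":0,"z":0,"twist":0},
    {"x":5,"y":0,"z":0,"twist":0},
    {"x":5,"y":0,"z":0,"twist":0},
    {"x":5,"y":0,"z":0,"twist":0},
    {"x":4,"y":0,"z":0,"twist":0},
    {"x":0,"y":0,"z":0,"twist":0}
  ]
}}

```text
t: 20.2
tcp_pos: [0.5246, -0.1859, 0.1837]
tool_rot: [3.14, -0.001, 1.613]
wrist_force: [0.5, -1.2, -0.9]
gripper_width: 0.094
grip_force: 0.0
```

```bash
python3 - <<'E'
from h import *
im={n:env.capture(n) for n in C}
for n in C:
    for q in("bobbin_a",):
        for d in env.outline_of(n,q):
            print(n,np.round(d["xy"]),round(float(d["conf"]),2),int(d["pixels"].sum()))
print(proj("scene",[.532,-.41,.05]),proj("top",[.532,-.41,.05]))
o=(190,330); a=im["scene"]
for n in C:
    p=proj(n,[.53,-.36,.03])[0].astype(int)
cv2.imwrite("pics/tr.png",np.hstack([cv2.resize(im[n][max(y-45,0):max(y-45,0)+90,x-45:x+45,::-1],(390,390),interpolation=2) for n in C for x,y in [proj(n,[.53,-.36,.03])[0].astype(int)]]))
E
python3 plan.py .458 .1685 .19 140 9
```

```text
scene [258. 165.] 0.93 458
scene [161. 323.] 0.87 625
scene [221. 158.] 0.74 462
scene [185. 291.] 0.61 647
scene [289. 137.] 0.26 1258
top [236. 241.] 0.69 186
top [222. 204.] 0.57 231
[[162.76726807 325.72340982]] [[389.03473099 186.0742276 ]]
now [ 0.524  -0.1918  0.1828] [1.80e+02 1.00e-01 9.19e+01] q [ 0.53  0.54 -0.34  1.8   0.24  0.84  0.1 ] F [ 0.2 -0.4 -0.3]
x 4.0 y -0.6 z -0.1 tw -5.3
x 4.1 y -0.2 z -0.1 tw -5.4
x 4.1 y 0.2 z -0.1 tw -5.3
x 4.0 y 0.5 z -0.1 tw -5.4
x 4.0 y 0.9 z -0.1 tw -5.3
x 3.9 y 1.3 z -0.1 tw -5.4
x 3.7 y 1.6 z -0.0 tw -5.3
x 3.55 y 1.95 z -0.06 tw -5.4
x 3.35 y 2.27 z -0.06 tw -5.3
end [0.458  0.1685 0.19  ] 140.0
```

View pics/tr.png

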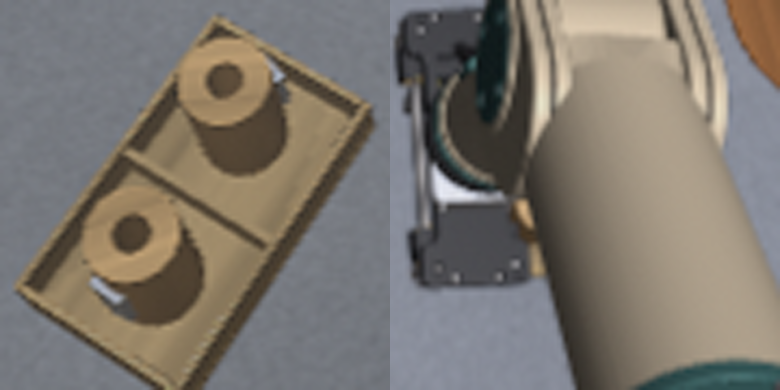

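>>> {"api": "carry_out", "payload": {
  "plan": [
    {"x":4.0,"y":-0.6,"z":-0.1,"twist":-5.3},
    {"x":4.1,"y":-0.2,"z":-0.1,"twist":-5.4},
    {"x":4.1,"y":0.2,"z":-0.1,"twist":-5.3},
    {"x":4.0,"y":0.5,"z":-0.1,"twist":-5.4},
    {"x":4.0,"y":0.9,"z":-0.1,"twist":-5.3},
    {"x":3.9,"y":1.3,"z":-0.1,"twist":-5.4},
    {"x":3.7,"y":1.6,"z":0,"twist":-5.3},
    {"x":3.5,"y":1.9,"z":0,"twist":-5.4}
  ]
}}

```text
t: 21.4
tcp_pos: [0.4653, 0.1295, 0.1885]
tool_rot: [3.141, 0.001, 2.353]
wrist_force: [-0.2, 0.3, 1.0]
gripper_width: 0.094
grip_force: 0.0
```

>>> {"api": "carry_out", "payload": {
  "plan": [
    {"x":3.4,"y":2.3,"z":0,"twist":-5.3},
    {"x":0,"y":0,"z":1,"twist":0},
    {"x":0,"y":0,"z":2,"twist":0},
    {"x":0,"y":0,"z":1,"twist":0},
    {"x":0,"y":0,"z":0,"twist":0},
    {"x":0,"y":0,"z":0,"twist":0},
    {"x":0,"y":0,"z":0,"twist":0},
    {"x":0,"y":0,"z":0,"twist":0}
  ]
}}

```text
t: 22.4
tcp_pos: [0.4572, 0.17, 0.1489]
tool_rot: [3.141, 0.001, 2.446]
wrist_force: [-0.5, -0.1, -0.6]
gripper_width: 0.0935
grip_force: 0.0
```

```bash
python3 plan.py .458 .1685 .05 140 6
```

```text
now [0.4572 0.17   0.1489] [180.    0.  140.1] q [-0.02  0.53 -0.56  2.01  0.43  0.71  0.02] F [-0.5 -0.1 -0.6]
x -0.0 y -0.0 z 1.6 tw 0.0
x -0.0 y -0.0 z 1.7 tw 0.0
x -0.0 y -0.0 z 1.6 tw 0.0
x -0.1 y -0.0 z 1.7 tw 0.0
x -0.03 y -0.03 z 1.64 tw 0.1
x -0.03 y -0.03 z 1.65 tw 0.0
end [0.458  0.1685 0.05  ] 140.0
```

>>> {"api": "carry_out", "payload": {
  "plan": [
    {"x":-0.15,"y":-0.05,"z":1,"twist":0},
    {"x":0,"y":0,"z":2,"twist":0},
    {"x":0,"y":0,"z":2.5,"twist":0},
    {"x":0,"y":0,"z":2.4,"twist":0},
    {"x":0,"y":0,"z":2,"twist":0},
    {"x":0,"y":0,"z":0,"twist":0},
    {"x":0,"y":0,"z":0,"twist":0},
    {"x":0,"y":0,"z":0,"twist":0}
  ]
}}

```text
t: 23.4
tcp_pos: [0.4583, 0.1689, 0.0502]
tool_rot: [3.14, 0.001, 2.446]
wrist_force: [0.7, 0.2, -0.0]
gripper_width: 0.0941
grip_force: 0.0
```

>>> {"api": "carry_out", "payload": {
  "hand": 4,
  "plan": [
    {"x":0,"y":0,"z":0,"twist":0},
    {"x":0,"y":0,"z":0,"twist":0},
    {"x":0,"y":0,"z":0,"twist":0},
    {"x":0,"y":0,"z":0,"twist":0},
    {"x":0,"y":0,"z":0,"twist":0},
    {"x":0,"y":0,"z":0,"twist":0},
    {"x":0,"y":0,"z":0,"twist":0},
    {"x":0,"y":0,"z":0,"twist":0}
  ]
}}

```text
t: 24.4
tcp_pos: [0.4578, 0.1687, 0.0495]
tool_rot: [3.141, 0.0, 2.446]
wrist_force: [0.4, -0.3, 0.4]
gripper_width: 0.0564
grip_force: 30.0
```

>>> {"api": "carry_out", "payload": {
  "plan": [
    {"x":0,"y":0,"z":-1,"twist":0},
    {"x":0,"y":0,"z":-2.4,"twist":0},
    {"x":0,"y":0,"z":-2.4,"twist":0},
    {"x":0,"y":0,"z":-2.4,"twist":0},
    {"x":0,"y":0,"z":-2.4,"twist":0},
    {"x":0,"y":0,"z":-2.4,"twist":0},
    {"x":0,"y":0,"z":0,"twist":0},
    {"x":0,"y":0,"z":0,"twist":0}
  ]
}}

```text
t: 25.4
tcp_pos: [0.4572, 0.1681, 0.1789]
tool_rot: [-3.14, -0.0, 2.446]
wrist_force: [-0.5, -0.1, -1.6]
gripper_width: 0.0567
grip_force: 30.0
```

```bash
python3 col.py; python3 plan.py .6145 .042 .18 120 6
```

```text
[0.4572 0.1681 0.1789] [-1.7993e+02 -2.0000e-02  1.4012e+02] [-0.5 -0.1 -1.6]
top-face fit [0.4571 0.1682 0.1289 0.    ] 0.109 px 197.0 free z [0.4402 0.196  0.0948 0.    ]
body fit [0.4568 0.1716 0.1289 0.    ] 0.136
body fit free z [0.4352 0.2041 0.0865 0.    ] 0.057
now [0.457  0.1681 0.1786] [-179.9   -0.   140.1] q [ 0.01  0.49 -0.6   1.98  0.39  0.79  0.06] F [-0.1  0.1 -1.5]
x -3.4 y 0.1 z -0.0 tw 3.4
x -3.3 y 0.3 z -0.0 tw 3.3
x -3.3 y 0.4 z -0.0 tw 3.4
x -3.3 y 0.7 z -0.0 tw 3.3
x -3.28 y 0.83 z -0.07 tw 3.4
x -3.22 y 1.03 z -0.07 tw 3.3
end [0.6145 0.042  0.18  ] 120.0
```

>>> {"api": "carry_out", "payload": {
  "plan": [
    {"x":-3.4,"y":0.1,"z":0,"twist":3.4},
    {"x":-3.3,"y":0.3,"z":0,"twist":3.3},
    {"x":-3.3,"y":0.4,"z":0,"twist":3.4},
    {"x":-3.3,"y":0.7,"z":0,"twist":3.3},
    {"x":-3.3,"y":0.8,"z":0,"twist":3.4},
    {"x":-3.2,"y":1.0,"z":0,"twist":3.3},
    {"x":0,"y":0,"z":1.5,"twist":0},
    {"x":0,"y":0,"z":1.5,"twist":0}
  ]
}}

```text
t: 26.45
tcp_pos: [0.6133, 0.043, 0.1474]
tool_rot: [-3.139, -0.002, 2.096]
wrist_force: [1.0, -0.2, -1.9]
gripper_width: 0.0565
grip_force: 30.0
```

```bash
python3 col.py; python3 plan.py .6145 .042 .14 120 2
```

```text
[0.6133 0.043  0.1474] [-1.7986e+02 -1.1000e-01  1.2010e+02] [ 1.  -0.2 -1.9]
top-face fit [0.6124 0.044  0.0974 0.    ] 0.195 px 232.0 free z [0.588  0.0943 0.0174 0.    ]
body fit [0.6114 0.0459 0.0974 0.    ] 0.144
body fit free z [0.5935 0.0827 0.0357 0.    ] 0.061
now [0.6117 0.043  0.1455] [-179.7   -0.2  120.1] q [ 0.16  0.68 -0.46  1.67  0.37  0.88  0.08] F [-0.7 -0.8 -3. ]
x -0.11 y 0.1 z 0.28 tw 0.1
x -0.11 y 0.09 z 0.27 tw 0.0
end [0.6145 0.042  0.14  ] 120.0
```

>>> {"api": "carry_out", "payload": {
  "plan": [
    {"x":-0.2,"y":0.2,"z":0,"twist":0},
    {"x":0,"y":0,"z":0,"twist":0},
    {"x":0,"y":0,"z":0.3,"twist":0},
    {"x":0,"y":0,"z":0.3,"twist":0},
    {"x":0,"y":0,"z":0,"twist":0},
    {"x":0,"y":0,"z":0,"twist":0},
    {"x":0,"y":0,"z":0,"twist":0},
    {"x":0,"y":0,"z":0,"twist":0}
  ]
}}

```text
t: 27.5
tcp_pos: [0.6176, 0.0415, 0.1436]
tool_rot: [3.141, 0.0, 2.095]
wrist_force: [-0.8, -0.0, -1.1]
gripper_width: 0.0565
grip_force: 30.0
```

>>> {"api": "carry_out", "payload": {
  "plan": [
    {"x":0.2,"y":-0.25,"z":0,"twist":0},
    {"x":0,"y":0,"z":0,"twist":0},
    {"x":0,"y":0,"z":0.2,"twist":0},
    {"x":0,"y":0,"z":0.2,"twist":0},
    {"x":0,"y":0,"z":0,"twist":0},
    {"x":0,"y":0,"z":0,"twist":0},
    {"x":0,"y":0,"z":0,"twist":0},
    {"x":0,"y":0,"z":0,"twist":0}
  ]
}}

```text
t: 28.5
tcp_pos: [0.6144, 0.042, 0.1395]
tool_rot: [3.142, 0.0, 2.095]
wrist_force: [-0.0, 0.3, -1.9]
gripper_width: 0.0562
grip_force: 30.0
```

>>> {"api": "carry_out", "payload": {
  "plan": [
    {"x":0,"y":0,"z":0.25,"twist":0},
    {"x":0,"y":0,"z":0.25,"twist":0},
    {"x":0,"y":0,"z":0.25,"twist":0},
    {"x":0,"y":0,"z":0.25,"twist":0},
    {"x":0,"y":0,"z":0,"twist":0},
    {"x":0,"y":0,"z":0,"twist":0},
    {"x":0,"y":0,"z":0,"twist":0},
    {"x":0,"y":0,"z":0,"twist":0}
  ]
}}

```text
t: 29.5
tcp_pos: [0.6144, 0.042, 0.1296]
tool_rot: [3.141, 0.0, 2.095]
wrist_force: [-0.4, -0.1, -2.5]
gripper_width: 0.0563
grip_force: 30.0
```

It passes the tip (bottom at about 80 mm, no force). Continue down; the seat is at TCP ≈ 0.0745.

>>> {"api": "carry_out", "payload": {
  "plan": [
    {"x":0,"y":0,"z":0.5,"twist":0},
    {"x":0,"y":0,"z":0.7,"twist":0},
    {"x":0,"y":0,"z":0.7,"twist":0},
    {"x":0,"y":0,"z":0.7,"twist":0},
    {"x":0,"y":0,"z":0.4,"twist":0},
    {"x":0,"y":0,"z":0,"twist":0},
    {"x":0,"y":0,"z":0,"twist":0},
    {"x":0,"y":0,"z":0,"twist":0}
  ]
}}

```text
t: 30.5
tcp_pos: [0.6146, 0.042, 0.0998]
tool_rot: [3.141, 0.0, 2.095]
wrist_force: [0.3, 0.7, -1.5]
gripper_width: 0.0567
grip_force: 30.0
```

>>> {"api": "carry_out", "payload": {
  "plan": [
    {"x":0,"y":0,"z":0.5,"twist":0},
    {"x":0,"y":0,"z":0.7,"twist":0},
    {"x":0,"y":0,"z":0.5,"twist":0},
    {"x":0,"y":0,"z":0.4,"twist":0},
    {"x":0,"y":0,"z":0.2,"twist":0},
    {"x":0,"y":0,"z":0,"twist":0},
    {"x":0,"y":0,"z":0,"twist":0},
    {"x":0,"y":0,"z":0,"twist":0}
  ]
}}

```text
t: 31.5
tcp_pos: [0.6145, 0.042, 0.0767]
tool_rot: [3.141, 0.0, 2.095]
wrist_force: [0.6, 0.1, -1.1]
gripper_width: 0.0566
grip_force: 30.0
```

>>> {"api": "carry_out", "payload": {
  "plan": [
    {"x":0,"y":0,"z":0.1,"twist":0},
    {"x":0,"y":0,"z":0.1,"twist":0},
    {"x":0,"y":0,"z":0.1,"twist":0},
    {"x":0,"y":0,"z":0.05,"twist":0},
    {"x":0,"y":0,"z":0,"twist":0},
    {"x":0,"y":0,"z":0,"twist":0},
    {"x":0,"y":0,"z":0,"twist":0},
    {"x":0,"y":0,"z":0,"twist":0}
  ]
}}

```text
t: 32.5
tcp_pos: [0.6146, 0.042, 0.0745]
tool_rot: [3.141, 0.001, 2.095]
wrist_force: [-2.3, -0.3, 9.0]
gripper_width: 0.0565
grip_force: 30.0
```

>>> {"api": "carry_out", "payload": {
  "plan": [
    {"x":0,"y":0,"z":0,"twist":0},
    {"x":0,"y":0,"z":-0.5,"twist":0},
    {"x":0,"y":0,"z":-1,"twist":0},
    {"x":0,"y":0,"z":-1.8,"twist":0},
    {"x":0,"y":0,"z":-2,"twist":0},
    {"x":0,"y":0,"z":-2,"twist":0},
    {"x":0,"y":0,"z":-2,"twist":0},
    {"x":0,"y":0,"z":-1.2,"twist":0}
  ]
}}

```text
t: 33.5
tcp_pos: [0.615, 0.0423, 0.18]
tool_rot: [3.14, 0.001, 2.095]
wrist_force: [0.2, 0.3, -2.5]
gripper_width: 0.0567
grip_force: 30.0
```

```bash
python3 plan.py .499 .3635 .185 68.6 8; python3 - <<'E'
from workcell import env
import cv2
from h import proj
im=env.capture("scene"); s=env.sense(); t=s["tcp_pos"]; print(t.round(4),s["tool_rot"])
x,y=proj("scene",t-[0,0,.01])[0].astype(int); print(x,y)
cv2.imwrite("pics/tagh.png",cv2.resize(im[y-25:y+35,x-30:x+30,::-1],(600,600),interpolation=2))
E
```

```text
now [0.615  0.0423 0.18  ] [179.9   0.  120. ] q [ 0.18  0.64 -0.48  1.64  0.35  0.94  0.1 ] F [ 0.2  0.3 -2.5]
x 4.2 y 0.8 z -0.1 tw 6.4
x 4.3 y 0.3 z -0.1 tw 6.4
x 4.3 y -0.2 z -0.1 tw 6.4
x 4.2 y -0.7 z -0.0 tw 6.4
x 4.1 y -1.1 z -0.1 tw 6.5
x 3.9 y -1.6 z -0.0 tw 6.4
x 3.75 y -2.04 z -0.05 tw 6.5
x 3.5 y -2.45 z -0.05 tw 6.4
end [0.499  0.3635 0.185 ] 68.6
[0.6156 0.0424 0.1811] [3.13801739e+00 1.57532069e-03 2.09479437e+00]
284 189
```

View pics/tagh.png

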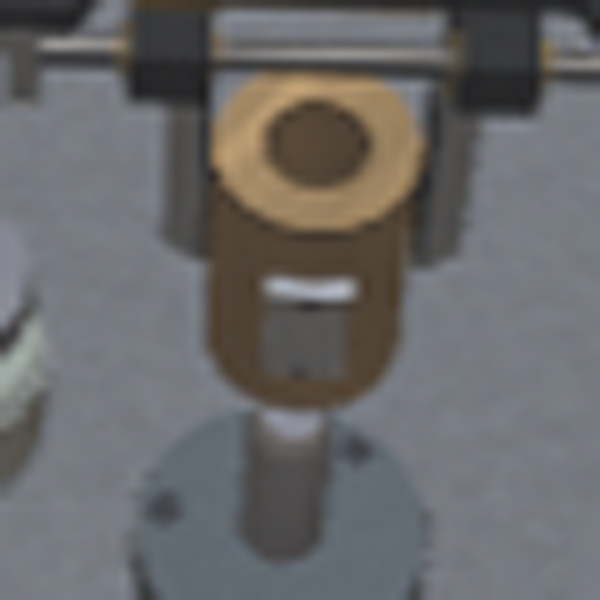

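```bash
python3 - <<'E'
from h import *
c=np.array([.6153,.0424]); zb=.131
for px,z in(((285.0,193.1),zb+.065),((284.3,201.7),zb+.025)):
    d=ground("scene",px,z)[:2]-c; print(np.hypot(*d).round(4),np.degrees(np.arctan2(d[1],d[0])).round(1))
tc=ground("scene",(285.6,179.0),zb+.09)[:2]; print("topface",tc.round(4)); 
for px,z in(((285.0,193.1),zb+.065),((284.3,201.7),zb+.025)):
    d=ground("scene",px,z)[:2]-tc; print(np.hypot(*d).round(4),np.degrees(np.arctan2(d[1],d[0])).round(1))
E
```

```text
0.03 -60.2
0.0311 -59.6
topface [0.6162 0.0406]
0.028 -60.0
0.0291 -59.3
```

>>> {"api": "carry_out", "payload": {
  "plan": [
    {"x":4.2,"y":0.8,"z":-0.1,"twist":6.4},
    {"x":4.3,"y":0.3,"z":-0.1,"twist":6.4},
    {"x":4.3,"y":-0.2,"z":-0.1,"twist":6.4},
    {"x":4.2,"y":-0.7,"z":0,"twist":6.4},
    {"x":4.1,"y":-1.1,"z":-0.1,"twist":6.5},
    {"x":3.9,"y":-1.6,"z":0,"twist":6.4},
    {"x":3.7,"y":-2.0,"z":0,"twist":6.5},
    {"x":3.5,"y":-2.4,"z":0,"twist":6.4}
  ]
}}

```text
t: 34.55
tcp_pos: [0.4983, 0.3636, 0.1817]
tool_rot: [-3.141, 0.001, 1.194]
wrist_force: [1.1, -0.2, -1.6]
gripper_width: 0.0562
grip_force: 30.0
```

>>> {"api": "carry_out", "payload": {
  "plan": [
    {"x":0,"y":0,"z":0,"twist":0},
    {"x":0,"y":0,"z":1,"twist":0},
    {"x":0,"y":0,"z":1,"twist":0},
    {"x":0,"y":0,"z":1,"twist":0},
    {"x":0,"y":0,"z":0,"twist":0},
    {"x":0,"y":0,"z":0,"twist":0},
    {"x":0,"y":0,"z":0,"twist":0},
    {"x":0,"y":0,"z":0,"twist":0}
  ]
}}

```text
t: 35.55
tcp_pos: [0.4993, 0.3627, 0.1524]
tool_rot: [3.141, -0.001, 1.198]
wrist_force: [-0.3, -0.2, -1.1]
gripper_width: 0.0563
grip_force: 30.0
```

```bash
python3 col.py; python3 plan.py .499 .3635 .09 68.6 1
```

```text
[0.4993 0.3627 0.1524] [ 1.7998e+02 -3.0000e-02  6.8630e+01] [-0.3 -0.2 -1.1]
top-face fit [0.4996 0.3626 0.1024 0.    ] 0.771 px 100.0 free z [0.4955 0.3701 0.0926 0.    ]
body fit [0.4979 0.3669 0.1024 0.    ] 0.517
body fit free z [ 0.4399  0.502  -0.046   0.    ] 0.311
now [0.4994 0.3627 0.1523] [180.   -0.   68.6] q [-0.54  0.65 -0.22  1.66  0.17  0.85 -1.2 ] F [-1.5 -0.5 -1.1]
x 0.06 y -0.06 z 6.23 tw 0.0
end [0.499  0.3635 0.09  ] 68.6
```

>>> {"api": "carry_out", "payload": {
  "plan": [
    {"x":0.06,"y":-0.06,"z":1,"twist":0},
    {"x":0,"y":0,"z":2,"twist":0},
    {"x":0,"y":0,"z":2,"twist":0},
    {"x":0,"y":0,"z":2,"twist":0},
    {"x":0,"y":0,"z":1.2,"twist":0},
    {"x":0,"y":0,"z":0.5,"twist":0},
    {"x":0,"y":0,"z":0,"twist":0},
    {"x":0,"y":0,"z":0,"twist":0}
  ]
}}

```text
t: 36.6
tcp_pos: [0.4993, 0.3637, 0.0656]
tool_rot: [3.141, -0.001, 1.198]
wrist_force: [0.1, 0.5, -2.0]
gripper_width: 0.0565
grip_force: 30.0
```

```bash
python3 plan.py .499 .3635 .061 68.6 1
```

```text
now [0.4993 0.3637 0.0656] [ 1.80e+02 -1.00e-01  6.86e+01] q [-0.56  0.76 -0.19  1.73  0.21  0.67 -1.23] F [ 0.1  0.5 -2. ]
x -0.03 y -0.02 z 0.46 tw 0.0
end [0.499  0.3635 0.061 ] 68.6
```

>>> {"api": "carry_out", "payload": {
  "plan": [
    {"x":0,"y":0,"z":0.15,"twist":0},
    {"x":0,"y":0,"z":0.1,"twist":0},
    {"x":0,"y":0,"z":0.1,"twist":0},
    {"x":0,"y":0,"z":0.1,"twist":0},
    {"x":0,"y":0,"z":0.05,"twist":0},
    {"x":0,"y":0,"z":0,"twist":0},
    {"x":0,"y":0,"z":0,"twist":0},
    {"x":0,"y":0,"z":0,"twist":0}
  ]
}}

```text
t: 37.6
tcp_pos: [0.499, 0.3634, 0.0615]
tool_rot: [3.141, -0.0, 1.198]
wrist_force: [-2.0, -2.2, 10.2]
gripper_width: 0.0564
grip_force: 30.0
```

Seated on the plate. Release, rise, and back away.

>>> {"api": "carry_out", "payload": {
  "hand": 8.5,
  "plan": [
    {"x":0,"y":0,"z":0,"twist":0},
    {"x":0,"y":0,"z":0,"twist":0},
    {"x":0,"y":0,"z":0,"twist":0},
    {"x":0,"y":0,"z":0,"twist":0},
    {"x":0,"y":0,"z":0,"twist":0},
    {"x":0,"y":0,"z":-1,"twist":0},
    {"x":0,"y":0,"z":-3,"twist":0},
    {"x":0,"y":0,"z":-3,"twist":0}
  ]
}}

```text
t: 38.6
tcp_pos: [0.4989, 0.3634, 0.1313]
tool_rot: [-3.142, -0.0, 1.198]
wrist_force: [0.8, -0.2, 0.4]
gripper_width: 0.0849
grip_force: 0.0
```

>>> {"api": "carry_out", "payload": {
  "plan": [
    {"x":0,"y":0,"z":-3,"twist":0},
    {"x":0,"y":0,"z":-3,"twist":0},
    {"x":0,"y":3,"z":-1,"twist":0},
    {"x":0,"y":4,"z":0,"twist":0},
    {"x":0,"y":4,"z":0,"twist":0},
    {"x":0,"y":3,"z":0,"twist":0},
    {"x":0,"y":0,"z":0,"twist":0},
    {"x":0,"y":0,"z":0,"twist":0}
  ]
}}

```text
t: 39.6
tcp_pos: [0.6278, 0.3134, 0.2002]
tool_rot: [-3.14, -0.0, 1.199]
wrist_force: [-0.1, 0.6, 0.4]
gripper_width: 0.0847
grip_force: 0.0
```

```bash
python3 - <<'E'
from h import *
s=env.sense(); print(s["t"],s["tcp_pos"].round(3),s["wrist_force"].round(1))
im={n:env.capture(n) for n in C}
v=[]
for n in C:
    x,y=proj(n,[.499,.3635,.05])[0].astype(int); v.append(cv2.resize(im[n][y-35:y+35,x-35:x+35,::-1],(390,390),interpolation=2))
    m=mask_try(n,"bobbin_a",proj(n,[.499,.3635,.06])[0])
    if m is not None: r=fit([cyl(.028,0,.09)],{n:m},[.499,.3635,.012,0],[0,1]); print(n,r[0].round(4),round(float(r[1]),3))
cv2.imwrite("pics/fin.png",np.hstack(v))
E
```

```text
39.6 [0.628 0.313 0.2  ] [-0.1  0.6  0.4]
scene [0.4998 0.3642 0.012  0.    ] 0.201
```

View pics/fin.png

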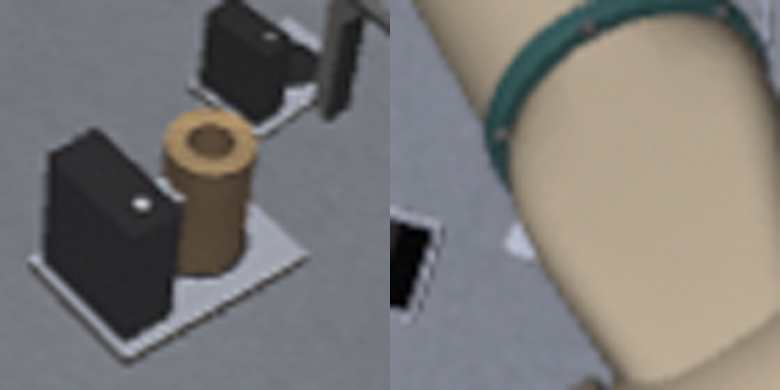

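The bobbin stands upright on the mark of the larger grey reader, with its tag edge turned to the block and its measured centre within about 1 mm of the mark. Handing in.

```bash
python3 -c "
from workcell import env
print(env.sign_off())"
```

```text
the job is handed in; nothing more can be done
None
```

The job is handed in: the first bobbin tried stopped at the pin's tip and stands upright in the tray's empty bay, and the second went fully down and stands on the larger grey reader's mark with its tag facing the block.

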